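# Change the pigment jar on the scale

## Robot

A 6-joint arm with a two-finger parallel gripper is mounted at the origin on the work surface. World frame = base frame: x ahead of the robot, y to its left, z up, the work surface at z = 0. Lengths are in mm, angles in degrees, forces in N, time in s.
With the tool pointing down it reaches from about 300 to 850 mm from the base axis. Payload 4.2 kg.
Tool frame: the origin (TCP) lies midway between the tips of the shut fingers; the grasp point (between the pads) lies 19 mm behind it; z points along the fingers, y is the line along which they close (so a half turn about z gives the same grasp; the last joint's range is limited). The gripper opens to 91 mm and grips with 3 to 60 N. Pads are 32 mm wide; open, the fingers measure 118 mm over their backs; the gripper's body (76 mm by 178 mm) begins 60 mm behind the grasp point.
Start: joints at [74.255, 18.312, 89.639, -0, 72.044, -1.146], TCP at [144.931, 556.451, 213.976] pointing down, gripper open.
Joint ranges: [-177.97, 177.97], [-48.28, 115.42], [12.27, 149.76], [-77.06, 257.06], [2.81, 150.46], [-146.56, 146.56]. Speed limits (degrees/s): [147.25, 147.25, 180, 180, 180, 180].

## Interface

Orientations are given as [roll, pitch, yaw] about the fixed x, y, z axes, in that order (R = Rz(yaw) Ry(pitch) Rx(roll)).
In Python, from workcell import env gives the robot as it stands.
- The arm moves only by the shell command python3 -m jog 'ROWS' [FORCE]. ROWS is a JSON object of lists of equal length, an entry for each row: "jaw": the finger opening in mm, from 0 to 91.2; "slide": the shift along the tool's x, y, z in units of 30 mm (1.0 is 30 mm), a list of three; "spin": the turn about the tool's z in units of 8 degrees (1.0 is 8 degrees). In form: {"jaw": [jaw, ...], "slide": [[dx, dy, dz], ...], "spin": [spin, ...]}. A call has 1 to 10 rows; each row shifts and turns the commanded pose from where the row before left it, along the tool's axes as they then stand; what a row does not reach is not made up. A row lasts 1/10 s, in which the tool goes at most 50 mm and 8.59 degrees, less where a joint would pass 70% of its speed; a pose out of reach is approached as far as the arm can. A call is refused whole if a number of a shift passes 1 or a number of a turn 1, either way. A call with a gripper value outside its range is refused whole. The fingers move at their own pace and stop on an object; FORCE is the grip in N (left out, the last holds). Time passes only in rows, so rows that do not move let the fingers close. It gives the time, the measured TCP pose, the force, the opening and the grip force at its end, in the units of the state.
- env.state(): the state, without advancing time (a new reading comes with each control period).
- env.grab_frame(name): name is "scene" or "top"; returns the picture (400x640x3 uint8, red, green, blue); there is no depth.
- env.camera_model(name): a dict with "fx", "fy", "cx", "cy" (pixels), "camera_from_world" (4x4, takes a point from world to camera coordinates). Camera axes: x right, y up, looking along -z (the intrinsics and any distortion apply to the point x, -y, -z); pixel columns grow to the right and rows downward; lengths in mm; the calibration is good to about 2 mm. A picture is of the moment at which its call begins. camera_model takes no time and is no camera call.
- env.job_done(): hands the job in; it is judged then, once.
The state is a dict: "time_s": time; "qpos": joint angles; "qvel": joint speeds; "effort": joint torques, N m; "ee_pos": TCP position; "ee_rot": TCP orientation; "force": force on the tool from outside, world axes, zero at the start; "torque": the same for the moment, N m; "gripper_width": finger opening in mm; "gripper_force": force on a finger pad.
Only numpy, scipy, OpenCV 4.12 (cv2) and the standard library are available. Lean on these libraries where they do the work, as an engineer would, in place of code of your own. Each camera call takes 0.05 s, during which the arm holds its last target. There are 200 camera calls.

## Task

Change the pigment jar on the scale: first stand the two tall bottles that block the jar tray aside on the mat, then take the round jar from the middle of the tray and stand it in the middle of the scale's round platform, and stand the square jar that was on the scale in the round jar's old place. Then put each bottle back in its own holder, the round one in the round pocket and the square one in the square pocket. Keep everything upright, set it down without dropping it, and leave the six-sided jar in its place.

Things in the scene. Friction and masses are not known exactly. Their poses are not given: they have to be found in the camera images.
- bottle_round: Round white plastic bottle with a black screw cap, at the start in the round pocket. 125 mm tall: body 47 mm across up to 80 mm, then a shoulder and 25 mm neck, cap 29 mm across from 96 to 125 mm above the underside. Origin: centre of the underside; z up. About 140 g (100 to 200).
- bottle_square: Square white plastic bottle with a black screw cap, at the start in the square pocket. 125 mm tall: body 42 x 42 mm up to 80 mm, then a shoulder and 25 mm neck, cap 29 mm across from 96 to 125 mm above the underside. Origin: centre of the underside; z up, x and y normal to its flat sides. About 140 g (100 to 200).
- jar_round: Low round jar, amber glass with a paper label and a black ribbed lid, at the start in the middle of the jar tray. 45 mm across, 47 mm tall, straight sides (lid from 34 mm up). Origin: centre of the underside. About 90 g.
- jar_square: Low square jar, amber glass with a paper label and a black lid, at the start standing on the scale's platform. 42 x 42 mm, 47 mm tall, straight sides (lid from 35 mm up). Origin: centre of the underside; x and y normal to its flat sides. About 90 g.
- jar_hex: Low six-sided amber jar with a steel lid, 47 mm across its corners, 47 mm tall, loose, in the jar tray beside the middle place, 60 mm from it. It stays where it is. Origin: centre of the underside.
- holder_round: Wooden block with a round pocket for the round bottle: 70 mm (x) x 72 mm (y) x 16 mm tall, pocket 60 mm across, 9 mm deep (floor 7 mm above the origin). Fixed. Origin: centre of its underside, 9 mm above the bench. The two holders stand side by side along y, 74 mm apart, either way round, in front of the jar tray; x points away from the robot to the tray.
- holder_square: Wooden block with a square pocket for the square bottle: 70 mm (x) x 72 mm (y), 16 mm tall, pocket 56 x 56 mm with sides along its x and y, 9 mm deep (its floor 7 mm above the origin). Fixed on the rack's base board. Origin: centre of its underside, 9 mm above the bench.
- jar_tray: Fixed plywood tray behind the holders, 66 (x) x 190 (y) x 12 mm, floor 4 mm above the origin. Origin: centre of underside, 9 mm above the bench; the middle jar place is straight above. x points away from the robot; holders' centres at x -79, y +-37 mm. Six-sided jar at y +60, dropper block (50 x 48 mm, 68 mm tall) at y -60: 12 mm free beside the round jar, no room for a finger; grip it across x.
- scale: Compact digital scale, grey, with a round steel platform 80 mm across whose top is 26 mm above the bench. Origin: on the bench straight below the platform's centre. The housing, 19 mm tall and 104 mm wide, reaches 100 mm to -x (display) and 50 mm to +x of it. Fixed. Scale and mat stand on either side of the rack and may change sides.
- mat: Flat dark silicone mat, 210 mm (x) x 170 mm (y), 3 mm thick, fixed on the bench: the side area for the bottles. Origin: centre of its underside, at bench level.
Things that resemble listed ones, but are neither listed nor needed, are in the scene too. What is shaped like the jar_square but pink or purple is not meant.

How it is judged (in metres and radians):
On the way, in this order (a step that is already met when the one before it is completed fails the run):
1. both bottles stand upright on the mat, let go (x of bottle_round in the frame of mat between -0.105 and 0.105 m and y of bottle_round in the frame of mat between -0.085 and 0.085 m and z of bottle_round in the frame of mat between 0 and 0.007 m and angle between each of bottle_round, bottle_square's own z axis and vertical below 0.1 rad and contact force between the fingers and bottle_round below 0.1 N and x of bottle_square in the frame of mat between -0.105 and 0.105 m and y of bottle_square in the frame of mat between -0.085 and 0.085 m and z of bottle_square in the frame of mat between 0 and 0.007 m and contact force between the fingers and bottle_square below 0.1 N), for 0.2 s.
2. the round jar stands wholly on the scale's platform, let go (horizontal distance between jar_round and scale below 0.0175 m and z of jar_round in the frame of scale between 0.022 and 0.03 m and angle between jar_round's own z axis and vertical below 0.1 rad and contact force between the fingers and jar_round below 0.1 N), for 0.2 s.
At the end, for the whole second after the job is handed in: Each bottle stands upright on the floor of its own pocket (within 12 mm of its centre), the round jar upright and wholly on the scale's platform (within 17.5 mm of its centre), the square jar upright on the tray's floor in the middle place (within 15 mm), all at rest (horizontal distance between bottle_round and holder_round below 0.012 m and z of bottle_round in the frame of holder_round between 0.003 and 0.011 m and angle between each of bottle_round, bottle_square, jar_round, jar_square's own z axis and vertical below 0.1 rad and horizontal distance between bottle_square and holder_square below 0.012 m and z of bottle_square in the frame of holder_square between 0.003 and 0.011 m and horizontal distance between jar_round and scale below 0.0175 m and z of jar_round in the frame of scale between 0.022 and 0.03 m and horizontal distance between jar_square and jar_tray below 0.015 m and z of jar_square in the frame of jar_tray between 0 and 0.008 m and linear speed of each of bottle_round, bottle_square, jar_round, jar_square below 0.02 m/s and angular speed of each of bottle_round, bottle_square, jar_round, jar_square below 0.2 rad/s); the robot touches nothing.
It fails at once if a bottle or jar is tipped over (more than 35 degrees) (angle between any of bottle_round, bottle_square, jar_round, jar_square's own z axis and vertical above 0.61 rad).
It fails at once if a bottle or jar is dropped: falls freely, out of the fingers, faster than 0.7 m/s (a drop of 25 mm or more) ((contact force between the fingers and bottle_round below 0.1 N and linear speed of bottle_round above 0.7 m/s) or (contact force between the fingers and bottle_square below 0.1 N and linear speed of bottle_square above 0.7 m/s) or (contact force between the fingers and jar_round below 0.1 N and linear speed of jar_round above 0.7 m/s) or (contact force between the fingers and jar_square below 0.1 N and linear speed of jar_square above 0.7 m/s)).
It fails at once if the six-sided jar is pushed more than 15 mm or tipped (distance of jar_hex from where it was at the start of the episode above 0.015 m or angle between jar_hex's own z axis and vertical above 0.3 rad).
It also fails if it takes over 136 s, if anything falls off the work surface, if the arm or the gripper's body presses on something with over 40 N, if the wrist force passes 120 N, or if a joint passes its speed limit or range.

## Working session

There is one attempt and no reset: what is moved stays moved. The work goes in short steps, Python scripts to look and compute and a shell command to move; the robot and the scene stay as the last step left them, time stands still between calls to the robot, and variables do not carry over. Pictures are saved under pics/ and viewed, at most 14 in all, crops included, and the job is handed in when it is done.

```bash
mkdir -p pics; ls
python3 - <<'E'
from workcell import env
import cv2
for n in("scene","top"):
    im=env.grab_frame(n); cv2.imwrite(f"pics/{n}0.png",im[:,:,::-1])
    m=env.camera_model(n); print(n,m)
print(env.state())
E
```

```text
pics
scene {'fx': 407.38532935967237, 'fy': 407.38532935967237, 'cx': 319.99562455043514, 'cy': 203.9790942524081, 'camera_from_world': array([[-7.64249997e-01,  6.44739394e-01, -1.52661337e-02,
         4.45110840e+02],
       [-5.44562623e-01, -6.32460981e-01,  5.50858110e-01,
         2.29481335e+02],
       [ 3.45504690e-01,  4.29306675e-01,  8.34459279e-01,
        -1.16170251e+03],
       [ 0.00000000e+00,  0.00000000e+00,  0.00000000e+00,
         1.00000000e+00]])}
top {'fx': 390.913254311994, 'fy': 390.913254311994, 'cx': 323.5986429971605, 'cy': 203.77593327611802, 'camera_from_world': array([[-1.12820092e-01, -9.93610754e-01, -3.04911395e-03,
        -4.69708757e-02],
       [ 9.70971756e-01, -1.10899894e-01,  2.11931739e-01,
        -5.70372781e+02],
       [-2.10915801e-01,  2.09495548e-02,  9.77279715e-01,
        -7.67626508e+02],
       [ 0.00000000e+00,  0.00000000e+00,  0.00000000e+00,
         1.00000000e+00]])}
{'time_s': 0.1, 'qpos': array([ 7.42555314e+01,  1.83493263e+01,  8.96984872e+01, -2.99606939e-03,
        7.20432144e+01, -1.14562174e+00]), 'qvel': array([ 0.09516368,  0.01394372, -0.11406382,  0.04748042, -0.02005373,
        0.08850217]), 'effort': array([-1.18938344e-03, -4.13331127e+01, -2.32511848e+01,  7.28336675e-02,
        4.21794096e-02, -5.58797262e-05]), 'ee_pos': array([144.82224932, 556.01032375, 213.19712456]), 'ee_rot': array([-1.79908933e+02,  1.02811958e-03,  1.65402080e+02]), 'force': array([ 0.63058961, -0.33449523,  0.06066105]), 'torque': array([ 0.02468523, -0.04401909, -0.03887378]), 'gripper_force': 0.0, 'gripper_width': 91.2250908358615}
```

View pics/scene0.png

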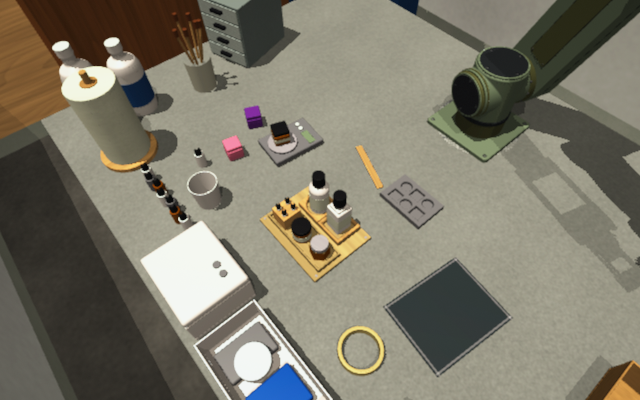

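View pics/top0.png

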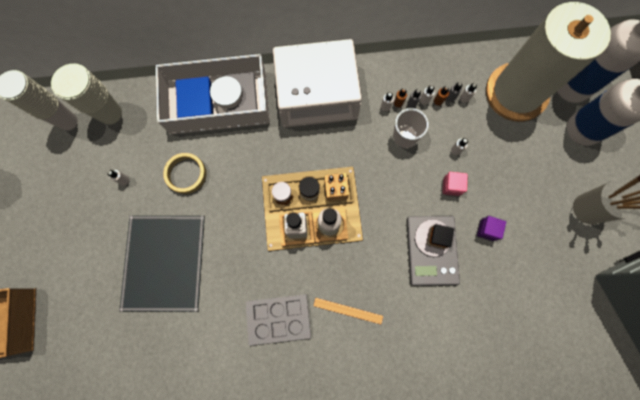

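The pictures show:
- **Top view:** mat at (163,263), square bottle (295,227), round bottle (329,223), hex jar (281,192), round jar (309,187), dropper block (337,185), scale (433,250) with the black-lidded square jar (441,237).
- **Look-alikes for jar_square:** pink cube (456,183) and purple cube (491,228), so I choose the black-lidded amber one on the scale. 
- **Look-alikes for the bottles:** small dropper bottles at (460,147) and (115,175), and large white/blue bottles at the far right. I choose the two in the rack.

A close crop will check these choices.

```bash
cat > h.py <<'E'
import numpy as np, cv2
from workcell import env
def cam(n):
    m=env.camera_model(n); T=np.array(m["camera_from_world"]); return m,T[:3,:3],T[:3,3]
def ray(n,u,v,z):
    m,R,t=cam(n); d=R.T@np.array([(u-m["cx"])/m["fx"],-(v-m["cy"])/m["fy"],-1.]); c=-R.T@t
    return c+d*(z-c[2])/d[2]
def proj(n,p):
    m,R,t=cam(n); q=R@np.array(p,float)+t; return m["cx"]+m["fx"]*q[0]/-q[2], m["cy"]+m["fy"]*q[1]/q[2]
E
python3 - <<'E'
import cv2,numpy as np
a=cv2.imread("pics/top0.png");
c1=cv2.resize(a[160:260,255:365],None,fx=5,fy=5,interpolation=cv2.INTER_CUBIC)
c2=cv2.resize(a[205:295,400:470],None,fx=3.5,fy=3.5,interpolation=cv2.INTER_CUBIC)
o=np.zeros((500,800,3),np.uint8);o[:c1.shape[0],:550]=c1;o[:c2.shape[0],555:555+c2.shape[1]]=c2[:,:245]
cv2.imwrite("pics/c0.png",o)
b=cv2.imread("pics/scene0.png")
c1=cv2.resize(b[165:280,255:375],None,fx=4,fy=4,interpolation=cv2.INTER_CUBIC)
c2=cv2.resize(b[110:170,250:330],None,fx=4,fy=4,interpolation=cv2.INTER_CUBIC)
o=np.zeros((460,800,3),np.uint8);o[:,:480]=c1;o[:240,480:800]=c2
cv2.imwrite("pics/c1.png",o)
E
```

```text
(no output)
```

View pics/c0.png

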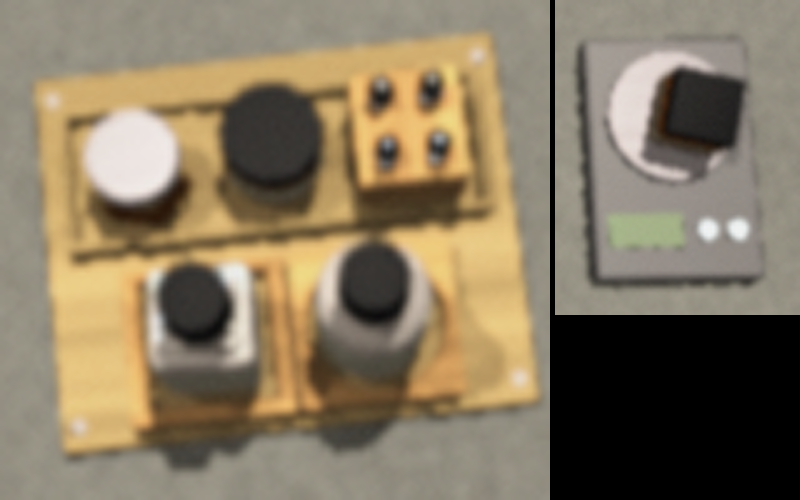

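View pics/c1.png

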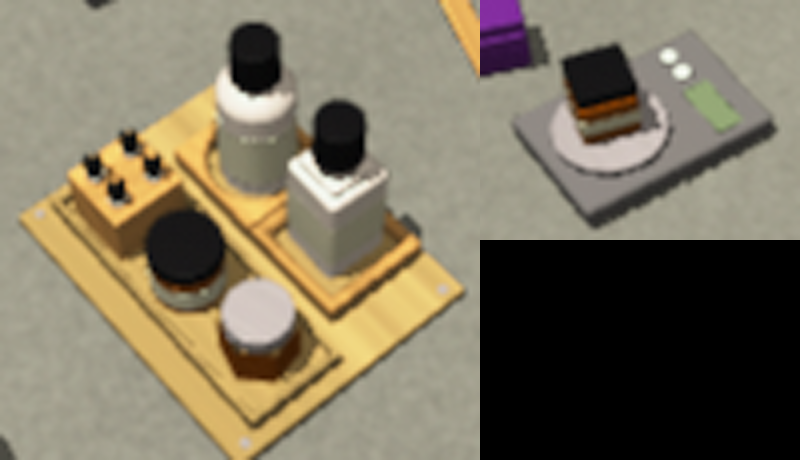

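The crops confirm the choices: an amber, labelled jar with a black square lid on the scale, off centre on the platform, plus the square (left) and round (right) bottles. Next I measure them.

```bash
cat > meas.py <<'E'
from h import *
import sys
def blobs(n,im,box,thr=60,amin=40):
    x0,y0,x1,y1=box; s=im[y0:y1,x0:x1].max(2)
    m=(s<thr).astype(np.uint8); k,l,st,c=cv2.connectedComponentsWithStats(m)
    return [(c[i]+[x0,y0],st[i,4]) for i in range(1,k) if st[i,4]>=amin]
E
python3 - <<'E'
from meas import *
I={n:cv2.imread(f"pics/{n}0.png") for n in("top","scene")}
for n,box in(("top",(255,160,365,260)),("scene",(255,165,375,280)),("top",(425,215,462,255)),("scene",(265,115,295,150))):
    for c,a in blobs(n,I[n],box,50): print(n,c.round(1),a,*[f"z{z}:{ray(n,*c,z)[:2].round(1)}" for z in(53.5,67,126.5)])
print("screws",[ray("top",(U+.5)/5-.5+255,(V+.5)/5-.5+160,9)[:2].round(1) for U,V in((53,101),(477,55),(519,378),(80,427))])
# platform: bright low-saturation pixels
hsv=cv2.cvtColor(I["top"],cv2.COLOR_BGR2HSV)
sub=hsv[205:295,400:470]; m=((sub[...,2]>165)&(sub[...,1]<50)).astype(np.uint8); m[52:]=0
cs=cv2.findContours(m,0,cv2.CHAIN_APPROX_NONE)[0]; c=max(cs,key=cv2.contourArea)
h=cv2.convexHull(c)[:,0]+[400,205]
P=np.array([ray("top",*p,26)[:2] for p in h])
def fit(P):
    A=np.c_[2*P,np.ones(len(P))]; s=np.linalg.lstsq(A,(P**2).sum(1),rcond=None)[0]; return s[:2],np.sqrt(s[2]+s[:2]@s[:2])
for _ in range(4):
    c0,r=fit(P); e=np.abs(np.linalg.norm(P-c0,axis=1)-r); print(c0.round(1),r.round(1),len(P)); P=P[e<max(2*np.median(e),1)]
# housing corners from crop (3.5x)
print("housing",[ray("top",(U-555+.5)/3.5-.5+400,(V+.5)/3.5-.5+205,19)[:2].round(1) for U,V in((588,40),(742,40),(764,274),(598,280))])
# mat
g=I["top"][205:320,110:215].max(2); m=(g<70).astype(np.uint8)
c=max(cv2.findContours(m,0,2)[0],key=cv2.contourArea); r=cv2.minAreaRect(c); b=cv2.boxPoints(r)+[110,205]
B=np.array([ray("top",*p,3)[:2] for p in b]); print("mat",B.round(0),B.mean(0).round(1))
print("camtop",(-cam("top")[1].T@cam("top")[2]).round())
E
```

```text
top [309.5 194.6] 51 z53.5:[591.9 -36.9] z67:[588.6 -37.1] z126.5:[574.1 -37.8]
top [329.5 221.2] 51 z53.5:[529.4 -72.8] z67:[527.1 -72.4] z126.5:[517.1 -70.6]
top [295.1 224.9] 49 z53.5:[5.297e+02 4.000e-01] z67:[ 5.274e+02 -4.000e-01] z126.5:[517.4  -3.8]
scene [318.3 179.1] 176 z53.5:[ 493.  -111.2] z67:[ 499.3 -103.3] z126.5:[527.2 -68.3]
scene [339.3 199. ] 191 z53.5:[493.1 -33.9] z67:[499.5 -27.3] z126.5:[527.4   1.9]
scene [300.8 226.6] 295 z53.5:[609.3 -34.2] z67:[613.7 -27.6] z126.5:[632.9   1.6]
top [441.5 236.2] 388 z53.5:[ 470.9 -302.8] z67:[ 469.6 -298.6] z126.5:[ 463.9 -280. ]
scene [279.4 128.8] 194 z53.5:[ 463.9 -307.7] z67:[ 470.7 -296.4] z126.5:[ 500.8 -246.7]
screws [array([648.9,  60.7]), array([ 648.6, -134.8]), array([ 498.4, -134.3]), array([498.7,  61. ])]
[ 474.8 -293.1] 40.2 17
[ 474.8 -293.1] 40.2 17
[ 474.8 -293.1] 40.2 17
[ 474.8 -293.1] 40.2 17
housing [array([ 526.7, -250.3]), array([ 515.6, -347. ]), array([ 371.2, -333.9]), array([ 379. , -232.8])]
mat [[404. 388.]
 [562. 369.]
 [543. 286.]
 [387. 308.]] [474.  337.6]
camtop [392. -47. 871.]
```

Run:
```python
from meas import *
I={n:cv2.imread(f"pics/{n}0.png") for n in("top","scene")}
for t in(65,75):
  for box in((280,205,345,240),(295,170,323,200)):
    for c,a in blobs("top",I["top"],box,t,80): print(t,c.round(1),a,*[f"z{z}:{ray('top',*c,z)[:2].round(1)}" for z in(53.5,126.5)])
# hex steel lid
s=cv2.cvtColor(I["top"],cv2.COLOR_BGR2HSV)[178:206,268:295]; m=((s[...,2]>150)&(s[...,1]<40))
v,u=np.nonzero(m); print("hex",ray("top",u.mean()+268,v.mean()+178,60)[:2].round(1),len(u))
print("mat",[ray("top",*p,3)[:2].round() for p in((132,215.5),(203.5,215.5),(198,311),(121,310))])
# square jar lid top orientation
b=I["top"][220:252,424:458].max(2); c=max(cv2.findContours((b<70).astype(np.uint8),0,1)[0],key=cv2.contourArea)+[424,220]
P=np.array([ray("top",*p,73)[:2] for p in c[:,0]],np.float32); print("sq",cv2.minAreaRect(P),cv2.boxPoints(cv2.minAreaRect(P)).round(0).tolist())
# square bottle body sides in top: wb white
```

```text
65 [329.5 216.9] 154 z53.5:[538.5 -73.9] z126.5:[525.4 -71.5]
65 [293.7 221.1] 157 z53.5:[538.3   2.5] z126.5:[525.2  -2. ]
65 [308.9 187.9] 318 z53.5:[606.7 -37.1] z126.5:[587.5 -38. ]
75 [329.4 216.8] 168 z53.5:[538.8 -73.9] z126.5:[525.7 -71.5]
75 [293.6 221. ] 168 z53.5:[538.5   2.7] z126.5:[525.4  -1.8]
75 [309.1 188.4] 352 z53.5:[605.7 -37.4] z126.5:[586.6 -38.3]
hex [605.5  22.8] 259
mat [array([601., 368.]), array([583., 207.]), array([376., 229.]), array([397., 393.])]
sq ((468.0482482910156, -295.1555480957031), (45.46138000488281, 46.92202377319336), 70.27731323242188) [[438.0, -309.0], [482.0, -324.0], [498.0, -282.0], [454.0, -266.0]]
```

```bash
cat > plan.py <<'E'
import sys
from h import *
from scipy.spatial.transform import Rotation as Ro
x,y,z,yaw=map(float,sys.argv[1:5]); s=env.state(); R=Ro.from_euler("xyz",s["ee_rot"],degrees=True).as_matrix()
d=R.T@(np.array([x,y,z])-s["ee_pos"])/30; dy=(yaw-s["ee_rot"][2]+180)%360-180
print("t",round(s["time_s"],1),"pos",s["ee_pos"].round(1),"rot",s["ee_rot"].round(1),"w",round(s["gripper_width"],1),"| total slide",d.round(2),"spin",round(-dy/8,2))
E
python3 -m jog '{"jaw":[91,91,91,91,91,91,91,91,91,91],"slide":[[0,0,0],[0,0,0],[0,0,0],[0,0,0],[0,0,0],[0,0,0],[0,0,0],[0,0,0],[0,0,0],[0,0,0]],"spin":[0.94,0.94,0.94,0.94,0.94,0.94,0.94,0.94,0.94,0.94]}' 20
python3 plan.py 526 0 180 90
```

```text
time_s: 1.1
ee_pos: [144.8, 556.1, 213.4]
ee_rot: [-180.0, 0.1, 89.9]
force: [0.0, 0.6, -0.4]
gripper_width: 90.8
gripper_force: 0.0
t 1.1 pos [144.8 556.1 213.4] rot [-1.80e+02  1.00e-01  8.99e+01] w 90.8 | total slide [-18.51  12.74   1.13] spin -0.01
```

```bash
python3 -m jog '{"jaw":[91,91,91,91,91,91,91,91,91,91],"slide":[[-0.92,0.64,0],[-0.92,0.64,0],[-0.92,0.64,0],[-0.92,0.64,0],[-0.92,0.64,0],[-0.92,0.64,0],[-0.92,0.64,0],[-0.92,0.64,0],[-0.92,0.64,0],[-0.92,0.64,0]],"spin":[0,0,0,0,0,0,0,0,0,0]}' >/dev/null
python3 -m jog '{"jaw":[91,91,91,91,91,91,91,91,91,91],"slide":[[-0.92,0.64,0.1],[-0.92,0.64,0.1],[-0.92,0.64,0.1],[-0.92,0.64,0.1],[-0.92,0.64,0.1],[-0.92,0.64,0.1],[-0.92,0.64,0.1],[-0.92,0.64,0.1],[-0.92,0.64,0.1],[0,0,0]],"spin":[0,0,0,0,0,0,0,0,0,0]}' >/dev/null
python3 plan.py 526 0 107 90
```

```text
t 3.1 pos [513.2  30.6 186. ] rot [-1.8e+02  1.0e-01  9.0e+01] w 91.2 | total slide [-1.02  0.43  2.63] spin -0.0
```

```bash
python3 -m jog '{"jaw":[91,91,91,91,91,91,91,91,91,91],"slide":[[-0.5,0.2,0],[-0.52,0.23,0],[0,0,0.3],[0,0,0.5],[0,0,0.5],[0,0,0.5],[0,0,0.5],[0,0,0.33],[0,0,0],[0,0,0]],"spin":[0,0,0,0,0,0,0,0,0,0]}' >/dev/null
python3 plan.py 526 0 107 90
python3 -m jog '{"jaw":[60,50,40,35,30,26,26,22,22,22],"slide":[[0,0,0],[0,0,0],[0,0,0],[0,0,0],[0,0,0],[0,0,0],[0,0,0],[0,0,0],[0,0,0],[0,0,0]],"spin":[0,0,0,0,0,0,0,0,0,0]}' 20
python3 - <<'E'
from h import *
a=env.grab_frame("scene")[:,:,::-1];b=env.grab_frame("top")[:,:,::-1]
o=np.hstack([cv2.resize(a[130:280,240:390],(390,390),interpolation=2),cv2.resize(b[140:290,240:390],(390,390),interpolation=2)]);cv2.imwrite("pics/g1.png",o)
E
```

```text
t 4.1 pos [524.6   3.  108.2] rot [180.   -0.   90.2] w 90.9 | total slide [-0.1   0.04  0.04] spin 0.03
time_s: 5.1
ee_pos: [524.6, 2.8, 108.0]
ee_rot: [-180.0, -0.0, 90.2]
force: [-0.3, 0.1, -0.5]
gripper_width: 28.5
gripper_force: 20.0
```

View pics/g1.png

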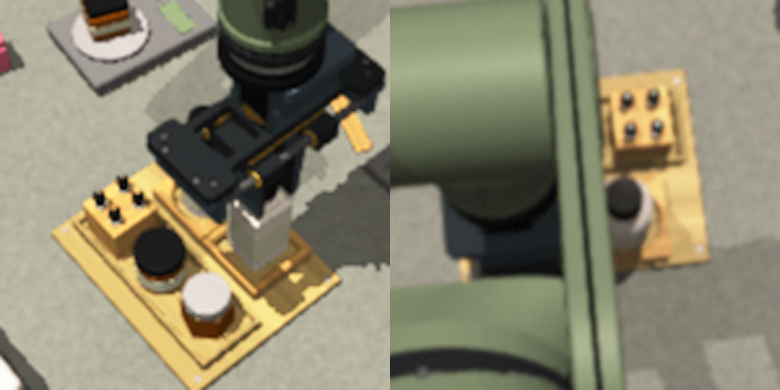

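The left panel shows the fingers closed on the square bottle's cap, bottle upright; jars undisturbed. I carry it to the mat.

```bash
python3 -m jog '{"jaw":[22,22,22,22,22,22,22,22,22,22],"slide":[[0,0,-0.2],[0,0,-0.4],[0,0,-0.6],[0,0,-0.5],[0,0,-0.3],[0.3,0,0],[0.6,-0.1,0],[0.9,-0.15,0],[1,-0.15,0],[1,-0.15,0]],"spin":[0,0,0,0,0,0,0,0,0,0]}'
python3 -m jog '{"jaw":[22,22,22,22,22,22,22,22,22,22],"slide":[[1,-0.15,0],[1,-0.15,0],[1,-0.15,0],[0.9,-0.15,0],[0.6,-0.1,0],[0.3,0,0],[0,0,0],[0,0,0],[0,0,0.2],[0,0,0.4]],"spin":[0,0,0,0,0,0,0,0,0,0]}'
python3 plan.py 490 262 96 90
```

```text
time_s: 6.2
ee_pos: [506.8, 118.1, 167.4]
ee_rot: [-179.9, -0.0, 90.2]
force: [0.7, -0.8, -1.9]
gripper_width: 28.6
gripper_force: 20.0
time_s: 7.2
ee_pos: [486.9, 260.1, 150.2]
ee_rot: [179.9, -0.0, 90.1]
force: [-1.4, -0.2, -1.6]
gripper_width: 28.6
gripper_force: 20.0
t 7.2 pos [486.9 260.1 150.2] rot [179.9  -0.   90.1] w 28.6 | total slide [0.06 0.1  1.81] spin 0.02
```

```bash
python3 -m jog '{"jaw":[22,22,22,22,22,22,22,22,22,22],"slide":[[0,0,0.4],[0,0,0.5],[0,0,0.4],[0,0,0.25],[0,0,0.1],[0,0,0.07],[0,0,0.03],[0,0,0],[0,0,0],[0,0,0]],"spin":[0,0,0,0,0,0,0,0,0,0]}'
python3 -m jog '{"jaw":[22,22,22],"slide":[[0,0,0.03],[0,0,0.03],[0,0,0]],"spin":[0,0,0]}'
```

```text
time_s: 8.2
ee_pos: [486.3, 260.8, 97.9]
ee_rot: [180.0, -0.0, 90.2]
force: [0.5, 0.4, -1.8]
gripper_width: 28.6
gripper_force: 20.0
time_s: 8.5
ee_pos: [486.0, 260.6, 95.6]
ee_rot: [-180.0, 0.0, 90.2]
force: [-0.8, 0.4, -0.8]
gripper_width: 28.4
gripper_force: 20.0
```

```bash
python3 -m jog '{"jaw":[22,22,32,45,60,80,91,91,91,91],"slide":[[0,0,0.03],[0,0,0],[0,0,0],[0,0,0],[0,0,0],[0,0,0],[0,0,-0.4],[0,0,-0.8],[0,0,-0.8],[0,0,-0.8]],"spin":[0,0,0,0,0,0,0,0,0,0]}'
python3 -m jog '{"jaw":[91,91,91,91,91,91,91,91,91,91],"slide":[[-0.5,0.1,0],[-1,0.12,0],[-1,0.12,0],[-1,0.12,0],[-1,0.12,0],[-1,0.12,0],[-1,0.12,0],[-1,0.12,0],[-1,0.12,0],[-1,0.12,0]],"spin":[0,0,0,0,0,0,0,0,0,0]}' >/dev/null
python3 -m jog '{"jaw":[91,91,91,91],"slide":[[-1,0.12,0],[-0.5,0.1,0],[0,0,0],[0,0,0]],"spin":[0,0,0,0]}' >/dev/null
python3 plan.py 526 -70.5 107 90
python3 - <<'E'
from meas import *
im=env.grab_frame("scene")[:,:,::-1]; cv2.imwrite("pics/s2.png",im)
c2=[round(x) for x in proj("scene",(486,261,110))]; print(c2)
for c,a in blobs("scene",im,(c2[0]-25,c2[1]-25,c2[0]+25,c2[1]+25),50,60): print(c,a,ray("scene",*c,113.5))
E
```

```text
time_s: 9.5
ee_pos: [486.3, 260.7, 180.7]
ee_rot: [180.0, -0.0, 90.2]
force: [0.7, 0.7, -0.1]
gripper_width: 85.0
gripper_force: 0.0
t 10.9 pos [528.9 -68.8 178.5] rot [-1.799e+02 -1.000e-01  9.020e+01] w 90.8 | total slide [-0.06 -0.1   2.38] spin 0.02
[444, 276]
[443.09795918 275.17142857] 245 [487.6646694  259.30852504 113.5       ]
```

```bash
python3 -m jog '{"jaw":[91,91,91,91,91,91,91,70,50,40],"slide":[[-0.06,-0.1,0.3],[0,0,0.5],[0,0,0.5],[0,0,0.5],[0,0,0.4],[0,0,0.18],[0,0,0],[0,0,0],[0,0,0],[0,0,0]],"spin":[0,0,0,0,0,0,0,0,0,0]}' 
python3 -m jog '{"jaw":[30,26,22,22,22,22,22],"slide":[[0,0,0],[0,0,0],[0,0,0],[0,0,0],[0,0,0],[0,0,0],[0,0,0]],"spin":[0,0,0,0,0,0,0]}'
python3 -m jog '{"jaw":[22,22,22,22,22,22,22,22,22,22],"slide":[[0,0,-0.2],[0,0,-0.4],[0,0,-0.6],[0,0,-0.6],[0,0,-0.6],[0,0,-0.6],[0,0,-0.3],[0.3,0,0],[0.6,-0.1,0],[0.9,-0.1,0]],"spin":[0,0,0,0,0,0,0,0,0,0]}'
```

```text
time_s: 11.95
ee_pos: [526.7, -71.1, 108.0]
ee_rot: [179.9, 0.0, 90.2]
force: [0.4, -0.5, 0.0]
gripper_width: 70.1
gripper_force: 0.0
time_s: 12.65
ee_pos: [526.4, -71.0, 107.4]
ee_rot: [180.0, -0.0, 90.2]
force: [0.9, 0.7, -0.5]
gripper_width: 28.6
gripper_force: 20.0
time_s: 13.65
ee_pos: [519.5, -16.7, 205.6]
ee_rot: [-179.9, -0.0, 90.1]
force: [0.9, -0.3, -1.0]
gripper_width: 28.4
gripper_force: 20.0
```

```bash
python3 -m jog '{"jaw":[22,22,22,22,22,22,22,22,22,22],"slide":[[1,-0.1,-0.3],[1,-0.1,-0.5],[1,-0.1,-0.4],[1,-0.1,-0.2],[1,-0.1,0],[1,-0.1,0],[1,-0.1,0],[1,-0.1,0],[1,-0.1,0],[1,-0.1,0]],"spin":[0,0,0,0,0,0,0,0,0,0]}' >/dev/null
python3 -m jog '{"jaw":[22,22,22,22,22],"slide":[[0.8,0,0],[0.4,0,0],[0,0,0],[0,0,0],[0,0,0]],"spin":[0,0,0,0,0]}' >/dev/null
python3 plan.py 488 333 98 90
```

```text
t 15.2 pos [488.9 317.7 248.3] rot [-180.     0.    90.1] w 28.3 | total slide [ 0.51 -0.03  5.01] spin 0.02
```

```bash
python3 -m jog '{"jaw":[22,22,22,22,22,22,22,22,22,22],"slide":[[0.25,0,0],[0.26,0,0.3],[0,0,0.7],[0,0,0.9],[0,0,0.9],[0,0,0.9],[0,0,0.7],[0,0,0.4],[0,0,0.1],[0,0,0]],"spin":[0,0,0,0,0,0,0,0,0,0]}'
python3 -m jog '{"jaw":[22,22,22,22,22,22],"slide":[[0,0,0.05],[0,0,0.05],[0,0,0.05],[0,0,0.05],[0,0,0.05],[0,0,0]],"spin":[0,0,0,0,0,0]}'
```

```text
time_s: 16.15
ee_pos: [489.1, 334.4, 101.5]
ee_rot: [180.0, -0.0, 90.2]
force: [0.3, 0.7, -1.1]
gripper_width: 28.4
gripper_force: 20.0
time_s: 16.75
ee_pos: [489.1, 334.3, 94.4]
ee_rot: [180.0, -0.0, 90.2]
force: [-0.2, -0.0, 1.6]
gripper_width: 28.4
gripper_force: 20.0
```

```bash
python3 -m jog '{"jaw":[30,45,60,80,91,91,91,91,91,91],"slide":[[0,0,0],[0,0,0],[0,0,0],[0,0,0],[0,0,-0.3],[0,0,-0.8],[0,0,-0.9],[0,0,-0.9],[-0.4,0,-0.3],[-0.8,0,0]],"spin":[0,0,0,0,0,0,0,0,0,0]}' >/dev/null
python3 -m jog '{"jaw":[91,91,91,91,91,91,91,91,91,91],"slide":[[-1,0,0],[-1,0,0],[-1,0,0],[-1,0,0],[-1,0,0],[-1,0,0],[-1,0,0],[-1,0,0],[-1,0,0],[-1,0,0]],"spin":[0,0,0,0,0,0,0,0,0,0]}' >/dev/null
python3 -m jog '{"jaw":[91,91,91,91,91,91,91,91,91,91],"slide":[[-1,0,0],[-1,0,0],[-1,0,0],[-1,0,0],[-1,0,0],[-1,0,0],[-1,0,0],[-1,0,0],[-1,0,0],[-0.5,0,0]],"spin":[0,0,0,0,0,0,0,0,0,0]}' >/dev/null
python3 -m jog '{"jaw":[91,91,91,91],"slide":[[0,0,0],[0,0,0],[0,0,0],[0,0,0]],"spin":[0.8,0.8,0.7,0]}' >/dev/null
python3 plan.py 470 -297 100 71.6
python3 - <<'E'
from h import *
a=env.grab_frame("scene")[:,:,::-1];b=env.grab_frame("top")[:,:,::-1]
cv2.imwrite("pics/sc3.png",a);cv2.imwrite("pics/top3.png",b)
cv2.imwrite("pics/g3.png",np.hstack([cv2.resize(a[100:380,230:510],(400,400)),cv2.resize(b[140:320,110:290+20],(444,400))])[:,:800])
E
```

```text
t 20.1 pos [ 490.5 -286.4  189.6] rot [-179.9   -0.    71.8] w 90.8 | total slide [-0.55 -0.53  2.99] spin 0.03
```

View pics/g3.png

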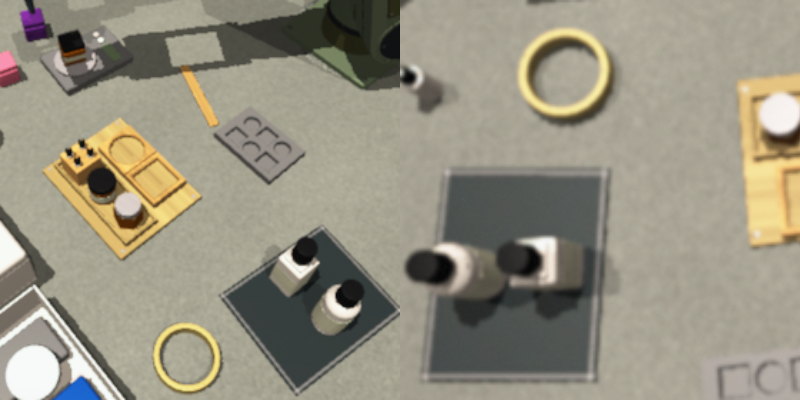

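Both bottles stand upright on the mat, left panel (295,270) and (340,305), and both pockets are empty. I grasp the square jar next, and crop the empty rack to measure the pockets.

```bash
python3 -m jog '{"jaw":[91,91,91,91,91,91,91,91,91,91],"slide":[[-0.3,-0.3,0],[-0.25,-0.23,0.3],[0,0,0.7],[0,0,0.8],[0,0,0.8],[0,0,0.8],[0,0,0.8],[0,0,0.5],[0,0,0.3],[0,0,0]],"spin":[0,0,0,0,0,0,0,0,0,0]}' 
python3 plan.py 470 -297 38 71.6
python3 - <<'E'
import cv2,numpy as np
a=cv2.imread("pics/sc3.png");b=cv2.imread("pics/top3.png")
c1=cv2.resize(a[180:285,258:375],None,fx=3.4,fy=3.4,interpolation=2);c2=cv2.resize(b[160:260,255:365],None,fx=3.6,fy=3.6,interpolation=2)
o=np.zeros((400,800,3),np.uint8);o[:c1.shape[0],:c1.shape[1]]=c1;o[:360,400:796]=c2;cv2.imwrite("pics/r3.png",o)
E
```

```text
time_s: 21.25
ee_pos: [469.4, -297.2, 38.6]
ee_rot: [-179.8, -0.0, 71.8]
force: [1.0, -0.7, -0.1]
gripper_width: 91.1
gripper_force: 0.0
t 21.2 pos [ 469.4 -297.2   38.6] rot [-179.8   -0.    71.8] w 91.1 | total slide [0.01 0.02 0.02] spin 0.02
```

View pics/r3.png

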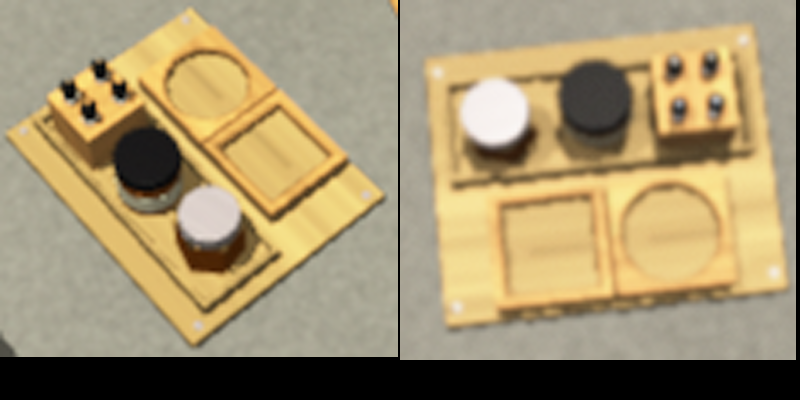

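The rack pockets: round rim centre at scene-crop (208,85) / top-crop (673,230), square (277,155) / (553,248).

```bash
python3 -m jog '{"jaw":[75,60,50,46,42,38,36,36,36,36],"slide":[[0,0,0],[0,0,0],[0,0,0],[0,0,0],[0,0,0],[0,0,0],[0,0,0],[0,0,0],[0,0,0],[0,0,0]],"spin":[0,0,0,0,0,0,0,0,0,0]}' 20
python3 - <<'E'
from h import *
t=lambda U,V,z:ray("top",(U-400+.5)/3.6-.5+255,(V+.5)/3.6-.5+160,z)[:2].round(1)
s=lambda U,V,z:ray("scene",(U+.5)/3.4-.5+258,(V+.5)/3.4-.5+180,z)[:2].round(1)
print("round",t(673,230,25),s(208,85,25)); print("square",t(553,248,25),s(277,155,25))
print("sq corners top",[t(*p,25) for p in((500,200),(600,192),(608,294),(507,303))])
print("tray inner near",t(455,182,21),t(745,155,21),"far",t(450,88,21),"jar",t(596,92,60))
E
```

```text
time_s: 22.25
ee_pos: [470.9, -297.5, 40.0]
ee_rot: [180.0, -0.0, 71.8]
force: [-0.5, 0.4, 1.5]
gripper_width: 42.4
gripper_force: 19.7
round [528.8 -75.3] [528.4 -67.8]
square [526.1  -1.7] [529.5   7.4]
sq corners top [array([559.2,  27.6]), array([557.3, -33.7]), array([494.5, -31.9]), array([496. ,  29.1])]
tray inner near [574.4  54.5] [ 571.  -125.2] far [634.5  52.6] jar [611.  -38.3]
```

```bash
python3 -m jog '{"jaw":[36,36,36,36,36,36,36,36,36,36],"slide":[[0,0,-0.2],[0,0,-0.5],[0,0,-0.5],[0,0,-0.3],[0,0,0],[0,0,0],[0,0,0],[0,0,0],[0,0,0],[0,0,0]],"spin":[0,0,0,0,-0.4,-0.7,-0.7,-0.48,0,0]}'
python3 plan.py 540 -195 14 90
```

```text
time_s: 23.25
ee_pos: [470.7, -297.5, 84.8]
ee_rot: [-180.0, -0.0, 90.0]
force: [-0.2, -0.1, -0.8]
gripper_width: 42.4
gripper_force: 19.7
t 23.2 pos [ 470.7 -297.5   84.8] rot [-180.   -0.   90.] w 42.4 | total slide [3.42 2.31 2.36] spin -0.01
```

```bash
python3 -m jog '{"jaw":[36,36,36,36,36,36,36,36,36,36],"slide":[[0.4,0.3,0],[0.8,0.5,0],[0.9,0.6,0],[0.8,0.5,0],[0.42,0.3,0],[0.1,0.1,0.4],[0,0,0.6],[0,0,0.6],[0,0,0.4],[0,0,0.2]],"spin":[0,0,0,0,0,0,0,0,0,0]}' >/dev/null
python3 -m jog '{"jaw":[36,36,36,36,36,36],"slide":[[0,0,0.05],[0,0,0.04],[0,0,0.03],[0,0,0.03],[0,0,0.03],[0,0,0]],"spin":[0,0,0,0,0,0]}'
```

```text
time_s: 24.85
ee_pos: [540.1, -195.0, 14.0]
ee_rot: [179.9, 0.0, 90.0]
force: [-0.7, -0.1, 0.6]
gripper_width: 42.3
gripper_force: 19.7
```

```bash
python3 -m jog '{"jaw":[42,50,65,80,91,91,91,91,91,91],"slide":[[0,0,0],[0,0,0],[0,0,0],[0,0,0],[0,0,0],[0,0,-0.4],[0,0,-0.9],[0,0,-1],[0,0,-1],[0,0,-1]],"spin":[0,0,0,0,0,0,0,0,0,0]}' >/dev/null
python3 -m jog '{"jaw":[91,91,91,91,91,91,91,91,91,91],"slide":[[0,0,-0.6],[0.5,0.3,0],[1,0.4,0],[1,0.4,0],[1,0.4,0],[1,0.4,0],[0.6,0.3,0],[0.2,0.07,0],[0,0,0],[0,0,0]],"spin":[0,0,0,0,0,0,0,0,0,0]}' >/dev/null
python3 plan.py 608 -36 30 90
python3 - <<'E'
from meas import *
im=env.grab_frame("scene")[:,:,::-1]; cv2.imwrite("pics/s4.png",im)
u,v=map(round,proj("scene",(540,-195,41)))
for c,a in blobs("scene",im,(u-20,v-20,u+20,v+20),50,60): print("sq",c,a,ray("scene",*c,41))
E
```

```text
t 26.9 pos [607.2 -36.3 160.2] rot [-179.9    0.    90. ] w 91.2 | total slide [0.01 0.03 4.34] spin 0.0
sq [285.28911565 169.29138322] 882 [ 530.39279283 -196.6157426    41.        ]
```

```bash
python3 -m jog '{"jaw":[91,91,91,91,91,91,91,91,91,91],"slide":[[0,0,0.4],[0,0,0.8],[0,0,0.8],[0,0,0.8],[0,0,0.7],[0,0,0.5],[0,0,0.3],[0,0,0],[0,0,0],[0,0,0]],"spin":[0,0,0,0,0,0,0,0,0,0]}'
python3 -m jog '{"jaw":[75,60,52,48,44,40,38,38,38,38],"slide":[[0,0,0],[0,0,0],[0,0,0],[0,0,0],[0,0,0],[0,0,0],[0,0,0],[0,0,0],[0,0,0],[0,0,0]],"spin":[0,0,0,0,0,0,0,0,0,0]}' 20
python3 -m jog '{"jaw":[38,38,38,38,38,38,38,38,38,38],"slide":[[0,0,-0.2],[0,0,-0.5],[0,0,-0.8],[0,0,-0.9],[0,0,-0.9],[0,0,-0.9],[0,0,-0.4],[0,0,0],[0,0,0],[0,0,0]],"spin":[0,0,0,0,0,0,0,0,0,0]}'
python3 plan.py 474 -293 45 90
python3 - <<'E'
from h import *
a=env.grab_frame("scene")[:,:,::-1];b=env.grab_frame("top")[:,:,::-1]; cv2.imwrite("pics/s5.png",a); cv2.imwrite("pics/t5.png",b)
cv2.imwrite("pics/g5.png",np.hstack([cv2.resize(a[100:280,220:400],(400,400)),cv2.resize(b[200:300,395:495],(400,400),interpolation=2)]))
E
```

```text
time_s: 27.9
ee_pos: [608.4, -36.0, 32.5]
ee_rot: [179.9, 0.0, 90.0]
force: [0.1, 0.7, -0.7]
gripper_width: 90.7
gripper_force: 0.0
time_s: 28.9
ee_pos: [607.9, -35.8, 31.6]
ee_rot: [180.0, -0.0, 90.0]
force: [0.9, 0.2, 0.0]
gripper_width: 44.4
gripper_force: 20.0
time_s: 29.9
ee_pos: [606.7, -35.8, 167.7]
ee_rot: [-179.8, -0.0, 90.0]
force: [0.5, -0.2, -1.3]
gripper_width: 44.8
gripper_force: 20.0
t 29.9 pos [606.7 -35.8 167.7] rot [-179.8   -0.    90. ] w 44.8 | total slide [-8.57 -4.41  4.1 ] spin 0.01
```

View pics/g5.png

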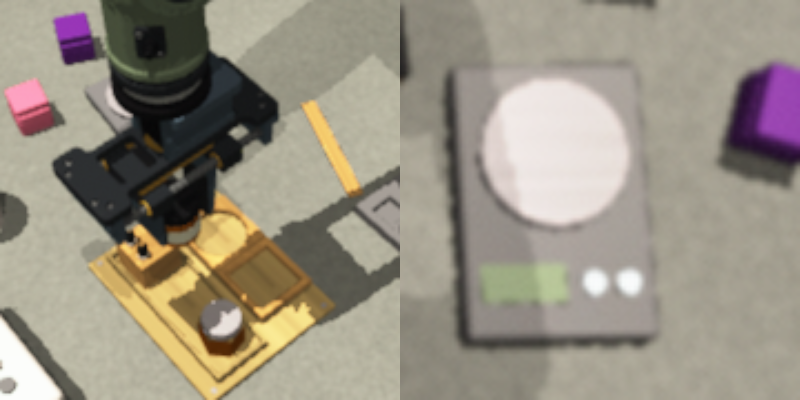

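The round jar is held upright, the hex jar is unmoved at left panel (222,325), and the platform is clear with its centre at right-panel (555,151).

```bash
python3 - <<'E'
from h import *
print(ray("top",433.4,237.4,26)[:2])
im=cv2.imread("pics/t5.png");s=cv2.cvtColor(im,cv2.COLOR_BGR2HSV)[210:260,400:465]; m=((s[...,2]>165)&(s[...,1]<50)); v,u=np.nonzero(m); print(len(u),ray("top",u.mean()+400,v.mean()+210,26)[:2])
E
python3 -m jog '{"jaw":[38,38,38,38,38,38,38,38,38,38],"slide":[[-0.4,-0.2,0],[-0.8,-0.4,0],[-1,-0.5,0],[-1,-0.5,0],[-1,-0.5,0],[-1,-0.5,0],[-1,-0.5,0],[-0.9,-0.5,0],[-0.8,-0.4,0],[-0.4,-0.3,0]],"spin":[0,0,0,0,0,0,0,0,0,0]}' >/dev/null
python3 -m jog '{"jaw":[38,38,38,38,38,38,38,38],"slide":[[-0.27,-0.11,0.2],[0,0,0.6],[0,0,0.8],[0,0,0.8],[0,0,0.7],[0,0,0.4],[0,0,0.1],[0,0,0]],"spin":[0,0,0,0,0,0,0,0]}'
python3 plan.py 474 -293 45 90
```

```text
[ 473.0815532  -293.60680384]
1896 [ 479.30147637 -300.24186408]
time_s: 31.8
ee_pos: [475.9, -292.8, 61.4]
ee_rot: [-180.0, -0.0, 90.1]
force: [0.2, -0.4, -1.1]
gripper_width: 44.8
gripper_force: 20.0
t 31.8 pos [ 475.9 -292.8   61.4] rot [-180.    -0.    90.1] w 44.8 | total slide [-0.01 -0.06  0.55] spin 0.01
```

```bash
python3 -m jog '{"jaw":[38,38,38,38,38,38,38,38],"slide":[[0,-0.06,0.2],[0,0,0.15],[0,0,0.08],[0,0,0.04],[0,0,0.04],[0,0,0.03],[0,0,0],[0,0,0]],"spin":[0,0,0,0,0,0,0,0]}'
```

```text
time_s: 32.6
ee_pos: [473.9, -293.1, 45.4]
ee_rot: [180.0, 0.0, 90.0]
force: [-0.1, -0.8, -0.8]
gripper_width: 44.8
gripper_force: 20.0
```

```bash
python3 -m jog '{"jaw":[38,38,38,44,52,65,80,91,91,91],"slide":[[0,0,0.03],[0,0,0.02],[0,0,0],[0,0,0],[0,0,0],[0,0,0],[0,0,0],[0,0,0],[0,0,0],[0,0,-0.5]],"spin":[0,0,0,0,0,0,0,0,0,0]}'
python3 -m jog '{"jaw":[91,91,91,91,91,91,91,91,91],"slide":[[0,0,-0.8],[0,0,-1],[0,0,-1],[0.4,0.2,-0.5],[0.8,0.6,0],[0.9,0.6,0],[0.8,0.6,0],[0.4,0.2,0],[0,0,0]],"spin":[0,0,0,0,0,0,0,0,0]}' >/dev/null
python3 plan.py 540 -195 14 90
python3 - <<'E'
from h import *
a=env.grab_frame("scene")[:,:,::-1]; cv2.imwrite("pics/s6.png",a)
cv2.imwrite("pics/g6.png",cv2.resize(a[80:280,200:400],(600,600)))
E
```

```text
time_s: 33.6
ee_pos: [472.5, -292.2, 57.2]
ee_rot: [-179.8, -0.1, 90.0]
force: [0.4, 0.1, -0.5]
gripper_width: 88.8
gripper_force: 0.0
t 34.5 pos [ 540.  -192.8  157.6] rot [-180.    -0.    90.2] w 90.9 | total slide [-0.07  0.    4.79] spin 0.02
```

View pics/g6.png

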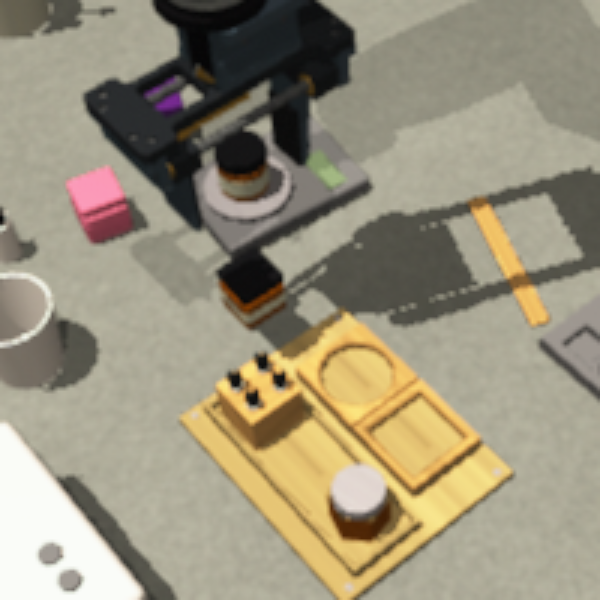

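The round jar stands at mid-platform (242,175) and the square jar is upright on the bench at (252,290). Now I move the square jar to the tray.

```bash
python3 -m jog '{"jaw":[91,91,91,91,91,91,91,91,91,91],"slide":[[-0.07,0,0.4],[0,0,0.8],[0,0,0.8],[0,0,0.8],[0,0,0.8],[0,0,0.6],[0,0,0.35],[0,0,0.18],[0,0,0],[0,0,0]],"spin":[0,0,0,0,0,0,0,0,0,0]}'
python3 -m jog '{"jaw":[75,60,50,46,42,38,36,36,36,36],"slide":[[0,0,0],[0,0,0],[0,0,0],[0,0,0],[0,0,0],[0,0,0],[0,0,0],[0,0,0],[0,0,0],[0,0,0]],"spin":[0,0,0,0,0,0,0,0,0,0]}' 20
python3 -m jog '{"jaw":[36,36,36,36,36,36,36,36,36,36],"slide":[[0,0,-0.2],[0,0,-0.5],[0,0,-0.8],[0,0,-0.9],[0,0,-0.9],[0,0,-0.9],[0,0,-0.4],[0,0,0],[0,0,0],[0,0,0]],"spin":[0,0,0,0,0,0,0,0,0,0]}'
python3 plan.py 607.5 -36 30 90
```

```text
time_s: 35.55
ee_pos: [540.2, -196.6, 16.6]
ee_rot: [179.9, 0.0, 90.0]
force: [0.1, 0.3, -0.2]
gripper_width: 91.0
gripper_force: 0.0
time_s: 36.55
ee_pos: [539.8, -196.0, 15.9]
ee_rot: [180.0, -0.0, 90.0]
force: [-0.6, 1.1, 0.7]
gripper_width: 42.0
gripper_force: 19.9
time_s: 37.55
ee_pos: [538.8, -195.7, 152.2]
ee_rot: [-179.8, -0.1, 90.0]
force: [-0.3, -0.5, -2.0]
gripper_width: 42.0
gripper_force: 19.9
t 37.5 pos [ 538.8 -195.7  152.2] rot [-1.798e+02 -1.000e-01  9.000e+01] w 42.0 | total slide [5.32 2.31 4.07] spin 0.01
```

```bash
python3 -m jog '{"jaw":[36,36,36,36,36,36,36,36,36,36],"slide":[[0.4,0.2,0],[0.8,0.35,0],[1,0.43,0],[1,0.43,0],[1,0.43,0],[0.7,0.3,0],[0.4,0.17,0],[0,0,0],[0,0,0.3],[0,0,0.6]],"spin":[0,0,0,0,0,0,0,0,0,0]}' >/dev/null
python3 plan.py 607.5 -36.5 30 90
python3 -m jog '{"jaw":[36,36,36,36,36,36,36,36],"slide":[[0,0,0.7],[0,0,0.7],[0,0,0.7],[0,0,0.4],[0,0,0.2],[0,0,0],[0,0,0],[0,0,0]],"spin":[0,0,0,0,0,0,0,0]}'
python3 plan.py 607.5 -36.5 30 90
```

```text
t 38.5 pos [609.4 -38.1 127.4] rot [179.9   0.   90. ] w 42.3 | total slide [ 0.06 -0.07  3.25] spin -0.0
time_s: 39.35
ee_pos: [609.7, -37.2, 47.0]
ee_rot: [179.9, 0.0, 90.0]
force: [-0.8, -0.7, -0.6]
gripper_width: 41.9
gripper_force: 19.9
t 39.4 pos [609.7 -37.2  47. ] rot [179.9   0.   90. ] w 41.9 | total slide [ 0.02 -0.07  0.57] spin 0.0
```

```bash
python3 -m jog '{"jaw":[36,36,36,36,36,36,36,36,36],"slide":[[0.02,-0.05,0.2],[0,0,0.15],[0,0,0.1],[0,0,0.05],[0,0,0.03],[0,0,0.03],[0,0,0.03],[0,0,0.02],[0,0,0]],"spin":[0,0,0,0,0,0,0,0,0]}'
```

```text
time_s: 40.25
ee_pos: [607.6, -36.4, 28.9]
ee_rot: [180.0, -0.0, 90.0]
force: [-1.7, -0.6, 6.2]
gripper_width: 41.9
gripper_force: 19.9
```

```bash
python3 -m jog '{"jaw":[40,46,55,70,80,80,80,80,80,80],"slide":[[0,0,0],[0,0,0],[0,0,0],[0,0,0],[0,0,0],[0,0,-0.4],[0,0,-0.9],[0,0,-1],[0,0,-1],[0,0,-1]],"spin":[0,0,0,0,0,0,0,0,0,0]}' >/dev/null
python3 -m jog '{"jaw":[91,91,91,91,91,91,91,91,91,91],"slide":[[0.3,0,-0.8],[0.7,-0.2,0],[1,-0.4,0],[1,-0.4,0],[1,-0.4,0],[1,-0.4,0],[1,-0.4,0],[1,-0.4,0],[1,-0.4,0],[1,-0.4,0]],"spin":[0,0,0,0,0,0,0,0,0,0]}' >/dev/null
python3 -m jog '{"jaw":[91,91,91,91,91,91,91],"slide":[[1,-0.4,0],[1,-0.4,0],[0.8,-0.2,0],[0.5,0,0],[0,0,0],[0,0,0],[0,0,0]],"spin":[0,0,0,0,0,0,0]}' >/dev/null
python3 plan.py 489 334 94 90
python3 - <<'E'
from h import *
a=env.grab_frame("scene")[:,:,::-1];b=env.grab_frame("top")[:,:,::-1]
cv2.imwrite("pics/g7.png",np.hstack([cv2.resize(a[100:300,230:430],(400,400)),cv2.resize(b[150:260,255:365],(400,400),interpolation=2)]))
E
```

```text
t 43.0 pos [475.6 331.3 180.7] rot [-180.    0.   90.] w 91.0 | total slide [0.09 0.45 2.89] spin -0.0
```

View pics/g7.png

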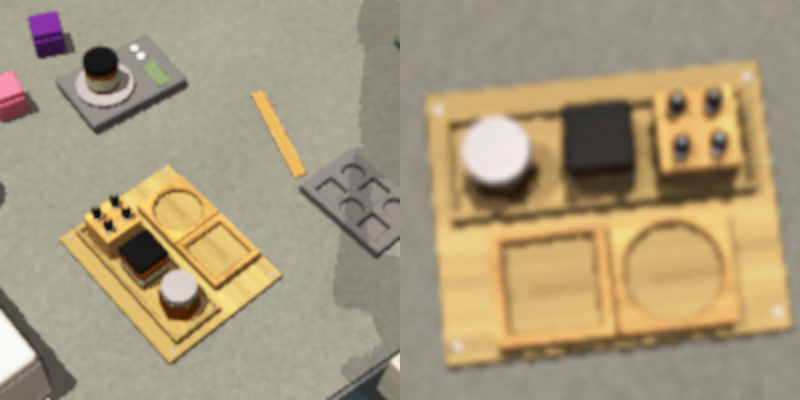

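The square jar stands in the tray's middle place (right panel 598,140), the round jar is on the platform, and the hex jar is in place. Now the round bottle.

```bash
python3 -m jog '{"jaw":[91,91,91,91,91,91,91,91,91,91],"slide":[[0.09,0.25,0],[0,0.2,0.2],[0,0,0.5],[0,0,0.6],[0,0,0.6],[0,0,0.5],[0,0,0.3],[0,0,0.15],[0,0,0],[0,0,0]],"spin":[0,0,0,0,0,0,0,0,0,0]}' >/dev/null
python3 -m jog '{"jaw":[70,55,45,36,30,26,22,22,22,22],"slide":[[0,0,0],[0,0,0],[0,0,0],[0,0,0],[0,0,0],[0,0,0],[0,0,0],[0,0,0],[0,0,0],[0,0,0]],"spin":[0,0,0,0,0,0,0,0,0,0]}' 20
python3 -m jog '{"jaw":[22,22,22,22,22,22,22,22,22,22],"slide":[[0,0,-0.2],[0,0,-0.5],[0,0,-0.8],[0,0,-0.9],[0,0,-0.9],[0,0,-0.9],[0,0,-0.8],[0,0,-0.4],[0,0,0],[0,0,0]],"spin":[0,0,0,0,0,0,0,0,0,0]}'
python3 plan.py 528 -73 110 90
```

```text
time_s: 45.05
ee_pos: [488.7, 335.2, 95.1]
ee_rot: [-180.0, -0.0, 90.0]
force: [0.7, -0.4, -0.3]
gripper_width: 28.4
gripper_force: 20.0
time_s: 46.05
ee_pos: [488.2, 334.8, 256.1]
ee_rot: [-179.9, 0.1, 90.0]
force: [-1.0, -0.1, -1.6]
gripper_width: 28.6
gripper_force: 20.0
t 46.0 pos [488.2 334.8 256.1] rot [-1.799e+02  1.000e-01  9.000e+01] w 28.6 | total slide [-13.59   1.33   4.88] spin 0.01
```

```bash
python3 -m jog '{"jaw":[22,22,22,22,22,22,22,22,22,22],"slide":[[-0.3,0,0],[-0.6,0.1,0],[-0.9,0.1,0],[-1,0.1,0],[-1,0.1,0],[-1,0.1,0],[-1,0.1,0],[-1,0.1,0],[-1,0.1,0],[-1,0.1,0]],"spin":[0,0,0,0,0,0,0,0,0,0]}' >/dev/null
python3 -m jog '{"jaw":[22,22,22,22,22,22,22,22,22,22],"slide":[[-1,0.1,0],[-1,0.1,0],[-1,0.1,0],[-0.9,0.1,0],[-0.6,0.1,0],[-0.3,0.03,0],[0,0,0],[0,0,0.4],[0,0,0.8],[0,0,0.9]],"spin":[0,0,0,0,0,0,0,0,0,0]}' >/dev/null
python3 -m jog '{"jaw":[22,22,22,22,22],"slide":[[0,0,0.8],[0,0,0.5],[0,0,0.2],[0,0,0],[0,0,0]],"spin":[0,0,0,0,0]}' >/dev/null
python3 plan.py 528 -72 110 90
```

```text
t 48.5 pos [532.3 -72.4 149.7] rot [179.9   0.   90.1] w 28.7 | total slide [ 0.01 -0.14  1.32] spin 0.01
```

```bash
python3 -m jog '{"jaw":[22,22,22,22,22,22,22,22],"slide":[[0,-0.14,0],[0,0,0.3],[0,0,0.4],[0,0,0.3],[0,0,0.15],[0,0,0.07],[0,0,0],[0,0,0]],"spin":[0,0,0,0,0,0,0,0]}'
python3 -m jog '{"jaw":[22,22,22,22,22],"slide":[[0,0,0.05],[0,0,0.04],[0,0,0.04],[0,0,0.03],[0,0,0]],"spin":[0,0,0,0,0]}'
```

```text
time_s: 49.35
ee_pos: [528.0, -72.8, 112.7]
ee_rot: [180.0, -0.0, 90.0]
force: [-0.2, -0.1, -1.0]
gripper_width: 28.8
gripper_force: 20.0
time_s: 49.85
ee_pos: [527.8, -72.8, 108.0]
ee_rot: [180.0, -0.0, 90.0]
force: [-0.9, 0.4, 1.6]
gripper_width: 28.1
gripper_force: 20.0
```

```bash
python3 -m jog '{"jaw":[30,40,55,75,91,91,91,91,91,91],"slide":[[0,0,0],[0,0,0],[0,0,0],[0,0,0],[0,0,0],[0,0,-0.4],[0,0,-0.8],[0,0,-0.8],[0,0,-0.4],[0.5,0,0]],"spin":[0,0,0,0,0,0,0,0,0,0]}' >/dev/null
python3 -m jog '{"jaw":[91,91,91,91,91,91,91,91,91,91],"slide":[[1,-0.12,0],[1,-0.12,0],[1,-0.12,0],[1,-0.12,0],[1,-0.12,0],[1,-0.12,0],[1,-0.12,0],[1,-0.12,0],[1,-0.12,0],[1,-0.12,0]],"spin":[0,0,0,0,0,0,0,0,0,0]}' >/dev/null
python3 -m jog '{"jaw":[91,91,91,91],"slide":[[0.5,-0.1,0],[0.1,0,0],[0,0,0],[0,0,0]],"spin":[0,0,0,0]}' >/dev/null
python3 plan.py 487 261 95 90
python3 - <<'E'
from h import *
a=env.grab_frame("scene")[:,:,::-1];b=env.grab_frame("top")[:,:,::-1]
cv2.imwrite("pics/g8.png",np.hstack([cv2.resize(a[130:330,260:460],(400,400)),cv2.resize(b[150:260,255:365],(400,400),interpolation=2)]))
E
```

```text
t 52.2 pos [488.4 259.1 179.5] rot [-180.    0.   90.] w 91.2 | total slide [ 0.06 -0.04  2.82] spin -0.0
```

View pics/g8.png

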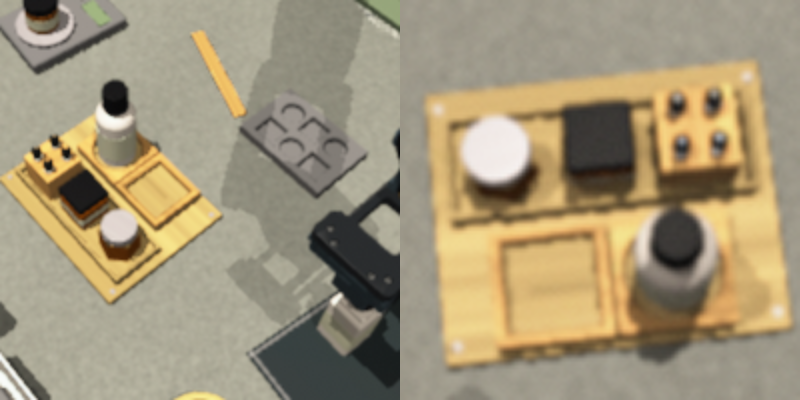

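The round bottle stands upright in its pocket (right panel 675,260). Now the square bottle.

```bash
python3 -m jog '{"jaw":[91,91,91,91,91,91,91,91,91,91],"slide":[[-0.05,-0.04,0.2],[0,0,0.5],[0,0,0.6],[0,0,0.6],[0,0,0.5],[0,0,0.3],[0,0,0.12],[0,0,0],[0,0,0],[0,0,0]],"spin":[0,0,0,0,0,0,0,0,0,0]}' >/dev/null
python3 -m jog '{"jaw":[70,55,45,36,30,26,22,22,22,22],"slide":[[0,0,0],[0,0,0],[0,0,0],[0,0,0],[0,0,0],[0,0,0],[0,0,0],[0,0,0],[0,0,0],[0,0,0]],"spin":[0,0,0,0,0,0,0,0,0,0]}' 20
python3 -m jog '{"jaw":[22,22,22,22,22,22,22,22,22,22],"slide":[[0,0,-0.2],[0,0,-0.5],[0,0,-0.8],[0,0,-0.8],[0,0,-0.4],[0,0,0],[-0.3,0,0],[-0.6,0.1,0],[-0.9,0.15,0],[-1,0.16,0]],"spin":[0,0,0,0,0,-0.4,-0.4,0,0,0]}'
python3 plan.py 528 1 109 96.4
```

```text
time_s: 54.35
ee_pos: [487.3, 258.7, 95.1]
ee_rot: [180.0, -0.0, 90.0]
force: [-0.5, 0.3, -0.2]
gripper_width: 28.6
gripper_force: 20.0
time_s: 55.35
ee_pos: [508.1, 176.0, 175.8]
ee_rot: [-179.9, 0.0, 96.5]
force: [0.5, 0.6, -0.9]
gripper_width: 28.5
gripper_force: 20.0
t 55.4 pos [508.1 176.  175.8] rot [-179.9    0.    96.5] w 28.5 | total slide [-5.87 -0.    2.23] spin 0.02
```

```bash
python3 -m jog '{"jaw":[22,22,22,22,22,22,22,22,22],"slide":[[-1,0,0],[-1,0,0],[-1,0,0],[-0.9,0,0],[-0.6,0,0],[-0.3,0,0],[0,0,0],[0,0,0],[0,0,0]],"spin":[0,0,0,0,0,0,0,0,0]}' >/dev/null
python3 plan.py 528 1 109 96.4
```

```text
t 56.2 pos [524.4  34.4 176.1] rot [-180.    -0.    96.5] w 28.8 | total slide [-1.12 -0.01  2.23] spin 0.01
```

```bash
python3 -m jog '{"jaw":[22,22,22,22,22,22,22,22,22,22],"slide":[[-0.3,0,0],[-0.5,0,0],[-0.3,0,0],[0,0,0.3],[0,0,0.6],[0,0,0.6],[0,0,0.3],[0,0,0],[0,0,0],[0,0,0]],"spin":[0,0,0,0,0,0,0,0,0,0]}' >/dev/null
python3 plan.py 528 1 109 96.4
python3 - <<'E'
from h import *
a=env.grab_frame("scene")[:,:,::-1]
cv2.imwrite("pics/g9.png",cv2.resize(a[150:280,260:390],(560,560),interpolation=2))
E
```

```text
t 57.2 pos [528.9   0.7 123. ] rot [179.9   0.   96.4] w 28.6 | total slide [ 0.01 -0.03  0.47] spin 0.01
```

View pics/g9.png

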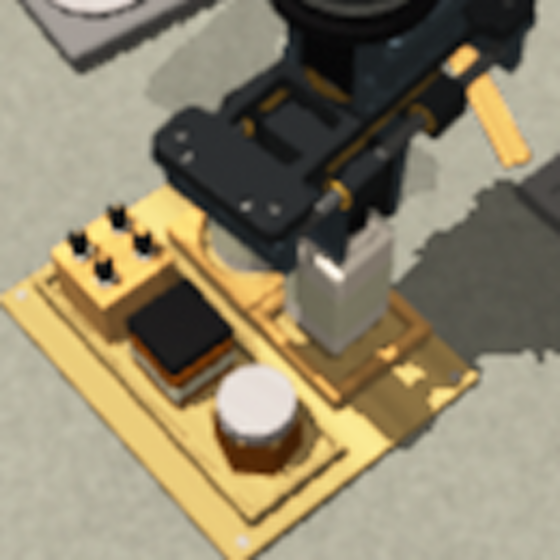

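The bottle hovers squared up over the square pocket (345,300). I lower it.

```bash
python3 -m jog '{"jaw":[22,22,22,22,22,22,22,22,22],"slide":[[0,0,0.1],[0,0,0.1],[0,0,0.1],[0,0,0.06],[0,0,0.05],[0,0,0.04],[0,0,0.03],[0,0,0.02],[0,0,0]],"spin":[0,0,0,0,0,0,0,0,0]}'
```

```text
time_s: 58.2
ee_pos: [528.5, 0.7, 108.1]
ee_rot: [179.9, 0.0, 96.4]
force: [-1.3, -0.0, 5.4]
gripper_width: 28.8
gripper_force: 20.0
```

```bash
python3 -m jog '{"jaw":[30,40,55,75,91,91,91,91,91,91],"slide":[[0,0,0],[0,0,0],[0,0,0],[0,0,0],[0,0,0],[0,0,-0.4],[0,0,-0.8],[0,0,-0.8],[0,0,-0.8],[0.5,0,0]],"spin":[0,0,0,0,0,0,0,0,0,0]}' >/dev/null
python3 -m jog '{"jaw":[91,91,91,91,91,91,91,91,91,91],"slide":[[1,0,0],[1,0,0],[1,0,0],[1,0,0],[1,0,0],[1,0,0],[0.8,0,0],[0.4,0,0],[0,0,0],[0,0,0]],"spin":[0,0,0,0,0,0,0,0,0,0]}'
python3 - <<'E'
from meas import *
a=env.grab_frame("scene")[:,:,::-1];b=env.grab_frame("top")[:,:,::-1]
for n,im,box in(("top",b,(280,205,345,240)),("scene",a,(300,165,355,215))):
    for c,r in blobs(n,im,box,65,80): print(n,ray(n,*c,126.5)[:2].round(1),r)
cv2.imwrite("pics/g10.png",np.hstack([cv2.resize(a[100:290,230:420],(400,400)),cv2.resize(b[150:260,255:365],(400,400),interpolation=2)]))
E
```

```text
time_s: 60.2
ee_pos: [502.0, 229.7, 190.8]
ee_rot: [-180.0, 0.0, 96.5]
force: [0.5, -1.2, 0.2]
gripper_width: 90.9
gripper_force: 0.0
top [526.4 -74.2] 151
top [526.8  -2. ] 147
scene [528.2 -70.4] 184
scene [528.8   1.8] 195
```

View pics/g10.png

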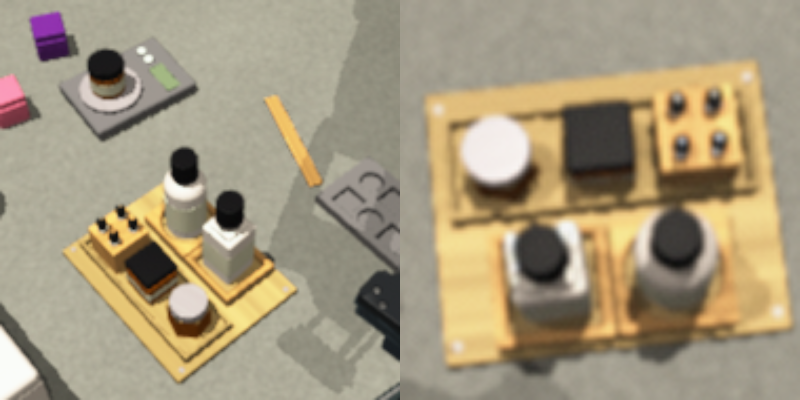

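Both bottles stand upright in their own pockets, the square jar is in the middle of the tray, the round jar is on the platform and the hex jar is in place. The job is ready to hand in.

```bash
python3 -c "
from workcell import env
print(env.job_done())"
```

```text
the job is handed in; nothing more can be done
None
```

I handed the job in at about 60 s with the jars swapped, both bottles back in their own pockets and the six-sided jar in its place. The last pictures showed everything upright; no verdict came back.

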